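# Seat the empty reel on the drive dog of the seam-tape winder

### The arm

A 6-joint arm with a two-finger parallel gripper is mounted at the origin on the work surface; the furniture and walls round the work are solid. World frame = base frame: x ahead of the robot, y to its left, z up, the work surface at z = 0. Lengths are in m, angles in rad, forces in N, time in s.
With the tool pointing down it reaches from about 0.275 to 0.725 m from the base axis. Payload 15.9 kg.
Tool frame: the origin (TCP) lies midway between the tips of the shut fingers; the grasp point (between the pads) lies 19 mm behind it; z points along the fingers, y is the line along which they close (so a half turn about z gives the same grasp; the last joint's range is limited). The gripper opens to 85 mm and grips with 20 to 120 N. Pads are 22 mm wide; open, the fingers measure 114 mm over their backs; the gripper's body (76 mm by 85 mm) begins 54 mm behind the grasp point. The pads swing forward as they close: fully open they stand 13 mm farther back than shut.
Start: joints at [1.249, 0.213, -0.034, 1.323, 0, 1.571], TCP at [0.158, 0.474, 0.231] pointing down, gripper open.
Joint ranges: [-2.98, 2.98], [-0.74, 1.72], [-1.14, 1.35], [-2.1, 2.04], [-1.57, 1.44], [-3.14, 3.14]. Speed limits (rad/s): [1.89, 1.89, 2.39, 2.57, 3.14, 3.14].

### API

Orientations are given as a rotation vector (axis times angle).
In Python, from bench import arm gives the robot as it stands.
- The arm moves only by the shell command python3 shift.py 'ROWS'. ROWS is a JSON object with one list for each field, all of the same length, 1 to 5, a row being the entries at one place: drx, dry, drz (a rotation vector in rad), sx, sy, sz (the shift in m), jaw (the finger opening in m); each row shifts and turns the commanded pose from where the row before left it, along the tool's axes as they then stand; what a row does not reach is not made up. A row lasts 1/12 s, in which the tool goes at most 0.0417 m and 0.125 rad, less where a joint would pass 70% of its speed; a pose out of reach is approached as far as the arm can. The fingers move at their own pace and stop on an object; the grip force is fixed at half the most. Time passes only in rows, so rows that do not move let the fingers close. It prints the time, the measured TCP pose, the force, the opening and the grip force at its end. Input that does not fit is refused with a message, and nothing moves.
- arm.get_obs(): the state, without advancing time (a new reading comes with each control period).
- arm.capture(name): name is "scene" or "top" or "wrist"; returns a dict with "color" (480x640x3 uint8, red, green, blue), "fx", "fy", "cx", "cy" (pixels), "D" ([k1, k2, p1, p2, k3] as OpenCV has them; the pictures are not rectified), "R" (3x3) and "t" (3): a world point X has camera coordinates R X + t. Camera axes: x right, y down, z forward; pixel columns grow to the right and rows downward; lengths in m; the calibration is good to about 2 mm. A picture is of the moment at which its call begins. There is no depth.
- arm.hand_in(): hands the job in; it is judged then, once.
The state is a dict: "t": time; "qpos": joint angles; "joint_velocities": joint speeds; "tau": joint torques, N m; "tool_pos": TCP position; "ee_rot": TCP orientation; "wrist_force": force on the tool from outside, world axes, zero at the start; "torque": the same for the moment, N m; "finger_gap": finger opening in m; "finger_force": force on a finger pad.
Only numpy, scipy, OpenCV 4.12 (cv2) and the standard library are available. Lean on these libraries where they do the work, as an engineer would, in place of code of your own. Each camera call takes 0.05 s, during which the arm holds its last target. There are 200 camera calls.

### The job

The empty reel on the seam-tape winder is riding high on its spindle because its rim notch is not over the steel drive dog. Push the reel's upright finger peg round until the notch stands over the dog, then press the hub straight down until the reel is fully home on the platter with the dog in its notch, and come clear. The reel is only to be pushed with the fingers: do not pull it up on its spindle, and leave the things standing around the winder where they are.

Things in the scene. Friction and masses are not known exactly. Their poses are not given: they have to be found in the camera images.
- winder: the bench tape winder, fixed to the shelf behind the ironing table: grey box 122 x 148 mm with a flat grey deck 35 mm high, a dark round platter (116 mm across, top 41 mm above the shelf) and two small black guide rollers (up to 68 mm high) on its left deck. Origin at shelf height under the vertical spindle axis; its x points away from the robot, y to the guide rollers. Its platter does not turn
- dog_top (a point): top of the drive dog: a round-topped steel key 7 mm wide fixed on the platter, lying radially from 40 to 57 mm off the spindle axis on the robot's side, its end seen outside the reel's rim. The point lies 44 mm off the axis, on the dog's top, 48.5 mm above the shelf
- reel_notch (a point): the notch of the reel: radial-sided slot open at the rim, cut through both 4 mm flanges, 37 to 48 mm off the axis, 10 mm wide at its foot and 13 mm at the rim. The point lies in the middle of the notch, 44 mm off the axis, at the underside of the lower flange; over the dog it can go down when within about 2 mm of dog_top sideways
- reel_peg (a point): the finger peg: upright black peg 12 mm across, 22 mm high on the upper flange, 37 mm from the axis, straight across from the notch (half a turn round). The point is the centre of its top, 95.5 mm above the shelf while the reel is up. Pushed sideways with about 1 N it carries the reel round
- reel_hub (a point): centre of the hub's top, on the spindle axis: raised boss 28 mm across and 5 mm above the upper flange, with a 12 mm bore in which the spindle end stays recessed. 78.5 mm above the shelf while the reel is up, 71.5 mm when home; the reel is white, 96 mm across, flanges 24 mm over all, upper flange top 5 mm below this point. Pressing it takes about 8 N, against the grip of the spindle
- reel_turn (a joint): turn of the reel on the spindle, rad, growing counterclockwise seen from above; the notch is over the dog at 0 or any full turn. Runs without stops and stays where it is left
- reel_drop (a joint): how far the reel has been pressed down the spindle, m: 0 riding high (1 mm above the dog), 0.007 fully home; stays where it is left. If the notch is not over the dog the reel stops on the dog at 0.001 to 0.003
- thread_spool: bystander: green thread spool 34 mm across, 45 mm high, standing on the shelf to the right of the winder; origin centre of its underside
- wax_pot: bystander: round pot 69 mm across, 41 mm high, on the ironing table; origin centre of its underside
- white_spool: bystander: white thread spool 40 mm across, 55 mm high, on the ironing table; origin centre of its underside
- flat_tin: bystander: closed flat tin 76 x 114 x 30 mm, on the ironing table; origin centre of its underside
- chalk: bystander: triangle of tailor's chalk 42 x 47 x 8 mm, lying on the ironing table; origin centre of its underside

How it is judged:
By the outcome, as a careful person would: the job done as asked, in the order asked, and still so for the second after the job is handed in, with the robot touching nothing.
It also fails if it takes over 72 s, if anything falls off the work surface, if the arm or the gripper's body presses on something with over 40 N, if the wrist force passes 120 N, or if a joint passes its speed limit or range.

## Working session

There is one attempt and no reset: what is moved stays moved. The work goes in short steps, Python scripts to look and compute and a shell command to move; the robot and the scene stay as the last step left them, time stands still between calls to the robot, and variables do not carry over. Pictures are saved under pics/ and viewed, at most 10 in all, crops included, and the job is handed in when it is done.

```bash
ls; mkdir -p pics
python3 - <<'E'
from bench import arm
import cv2
o=arm.get_obs();print({k:o[k] for k in("t","tool_pos","ee_rot","finger_gap")})
for n in("scene","top"):
    c=arm.capture(n);cv2.imwrite(f"pics/{n}0.png",c["color"][:,:,::-1]);print(n,c["fx"],c["D"],c["R"],c["t"])
E
```

```text
bench.py
pics
shift.py
{'t': 0.0, 'tool_pos': array([0.15803651, 0.47400893, 0.23082871]), 'ee_rot': array([-5.03348571e-01, -3.10081991e+00,  1.74423953e-03]), 'finger_gap': 0.08534509956935858}
scene 467.6711371789611 [-0.04805594  0.          0.          0.          0.        ] [[ 0.8106576   0.5854095  -0.01140084]
 [ 0.46633296 -0.65729372 -0.59202917]
 [-0.3540732   0.47461636 -0.80583589]] [-0.39899845 -0.22926286  1.1309547 ]
top 600.8746284461726 [-0.11843418  0.          0.          0.          0.        ] [[-0.05335449 -0.99857285 -0.00236039]
 [-0.97559367  0.05263061 -0.21318305]
 [ 0.21300304 -0.00907149 -0.97700942]] [-0.01754595  0.53904897  1.02972144]
```

View pics/scene0.png

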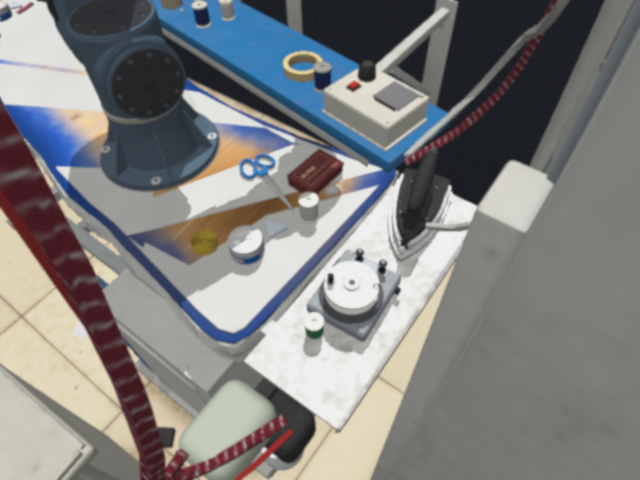

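View pics/top0.png

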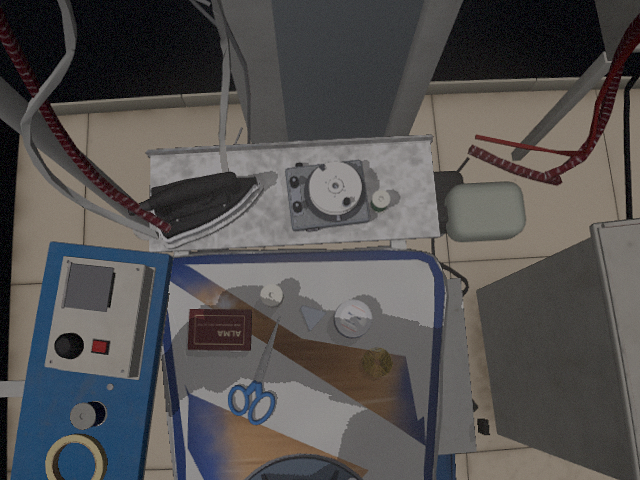

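The scene picture shows the winder at about (350,290), with the hub at (352,283), the peg at (331,279) and the green-banded spool at (315,325). In the top view the hub is at (336,185), the peg at (348,201) and the spool at (380,200). I'll enlarge both next.

```bash
cat > h.py <<'E'
import numpy as np,cv2
from bench import arm
def ray(c,p):
    K=np.array([[c["fx"],0,c["cx"]],[0,c["fy"],c["cy"]],[0,0,1]]);R=np.array(c["R"]);t=np.array(c["t"])
    u=cv2.undistortPoints(np.array([[p]],float),K,np.array(c["D"],float))[0,0]
    d=R.T@np.array([u[0],u[1],1]);return -R.T@t,d/np.linalg.norm(d)
def plane(c,p,z):
    o,d=ray(c,p);return o+d*(z-o[2])/d[2]
def tri(c1,p1,c2,p2):
    a,d=ray(c1,p1);b,e=ray(c2,p2)
    s=np.linalg.lstsq(np.c_[d,-e],b-a,rcond=None)[0];x,y=a+d*s[0],b+e*s[1]
    return (x+y)/2,np.linalg.norm(x-y)
def proj(c,X):
    K=np.array([[c["fx"],0,c["cx"]],[0,c["fy"],c["cy"]],[0,0,1]])
    return cv2.projectPoints(np.array([X],float),cv2.Rodrigues(np.array(c["R"]))[0],np.array(c["t"]),K,np.array(c["D"],float))[0][0,0]
E
python3 - <<'E'
from h import *
s=arm.capture("scene");t=arm.capture("top")
a=cv2.resize(s["color"][235:345,290:410,::-1],None,fx=5,fy=5,interpolation=cv2.INTER_CUBIC)
b=cv2.resize(t["color"][150:240,280:395,::-1],None,fx=6,fy=6,interpolation=cv2.INTER_CUBIC)
cv2.imwrite("pics/sc.png",a);cv2.imwrite("pics/tc.png",b)
print(tri(s,(352,283),t,(336,185)),tri(s,(331,276),t,(348,201)))
E
```

```text
(array([ 0.61804551, -0.09125382,  0.0790679 ]), np.float64(0.0018567020227592459)) (array([ 0.58435618, -0.1088375 ,  0.09277719]), np.float64(0.004884693569220407))
```

View pics/sc.png

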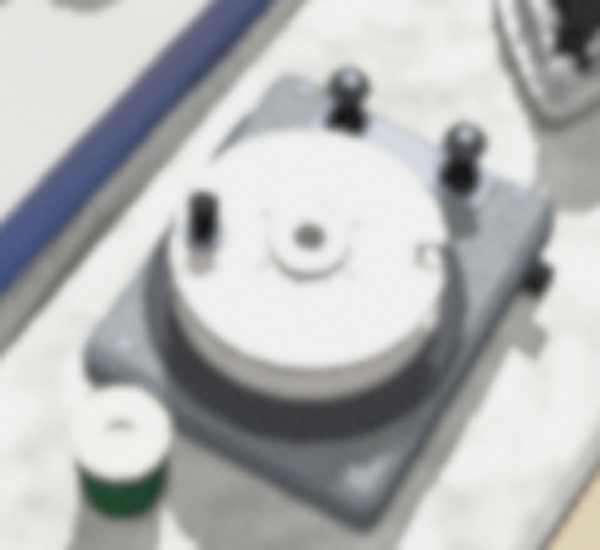

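View pics/tc.png

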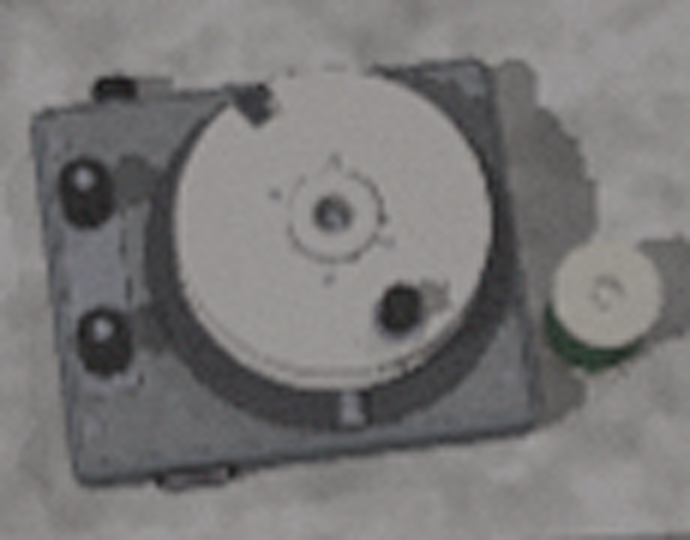

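In the scene crop the hub is at (310,238), the peg top at (203,198) and the notch at (432,255). In the top crop the hub is at (334,213), the peg top at (402,306), the notch at (257,102), the dog end at (353,408) and the rollers at (85,180) and (105,330). All reel points sit at the expected height above a shelf at z≈0.

Run:
```python
from h import *
t=arm.capture("top");s=arm.capture("scene")
q=lambda x,y:(280+(x+.5)/6-.5,150+(y+.5)/6-.5)
r=lambda x,y:(290+(x+.5)/5-.5,235+(y+.5)/5-.5)
hub=plane(t,q(334,213),.0785)
def pr(n,X):
    d=X-hub;print(n,X.round(4),"r",np.hypot(d[0],d[1]).round(4),"ang",np.degrees(np.arctan2(d[1],d[0])).round(1))
print("hub",hub,plane(s,r(310,238),.0785),tri(s,r(310,238),t,q(334,213)),tri(s,r(203,198),t,q(402,306)))
pr("peg",plane(t,q(402,306),.0955));pr("notch",plane(t,q(257,102),.0735));pr("dog",plane(t,q(353,408),.047))
print("pegS",plane(s,r(203,198),.0955)-plane(s,r(310,238),.0785))
for a,b in[((34,113),(480,62)),((85,485),(535,430))]:
    d=plane(t,q(*a),.035)-plane(t,q(*b),.035);print("edge yaw",np.degrees(np.arctan2(-d[0],d[1])))
W=arm.capture("wrist");print(arm.get_obs()["qpos"])
# spool, automatic reel outline
hsv=cv2.cvtColor(t["color"],cv2.COLOR_RGB2HSV);print(plane(t,(380,200),.045))
```

```text
hub [ 0.61745281 -0.09057399  0.0785    ] [ 0.61699778 -0.08927479  0.0785    ] (array([ 0.61724782, -0.09028095,  0.07993982]), np.float64(0.0006189068982936749)) (array([ 0.5832983 , -0.10721168,  0.09610994]), np.float64(0.0019141464531696557))
peg [ 0.5828 -0.1079  0.0955] r 0.0388 ang -153.4
notch [ 0.6555 -0.0696  0.0735] r 0.0434 ang 28.9
dog [ 0.5644 -0.0942  0.047 ] r 0.0532 ang -176.1
pegS [-0.03332632 -0.01685988  0.017     ]
edge yaw 3.7811278654830147
edge yaw 4.055136423739315
[ 1.24899668e+00  2.12999116e-01 -3.45042392e-02  1.32350034e+00
 -1.07390094e-06  1.57082828e+00]
[ 0.59426934 -0.17356826  0.045     ]
```

```bash
for i in 1 2 3 4; do python3 shift.py '{"drx": [0, 0, 0, 0, 0], "dry": [0, 0, 0, 0, 0], "drz": [0, 0, 0, 0, 0], "sx": [-0.0294, -0.0294, -0.0294, -0.0294, -0.0294], "sy": [-0.0208, -0.0208, -0.0208, -0.0208, -0.0208], "sz": [0, 0, 0, 0, 0], "jaw": [0.085, 0.085, 0.085, 0.085, 0.085]}' | tail -1; done
for i in 1 2 3; do python3 shift.py '{"drx": [0, 0, 0, 0, 0], "dry": [0, 0, 0, 0, 0], "drz": [0.125, 0.125, 0.125, 0.125, 0.125], "sx": [0, 0, 0, 0, 0], "sy": [0, 0, 0, 0, 0], "sz": [0, 0, 0, 0, 0], "jaw": [0.03, 0.03, 0.03, 0.03, 0.03]}' | tail -1; done
python3 shift.py '{"drx": [0, 0, 0, 0, 0], "dry": [0, 0, 0, 0, 0], "drz": [0.125, 0.125, 0.125, 0.09, 0], "sx": [0, 0, 0, 0, 0], "sy": [0, 0, 0, 0, 0], "sz": [0, 0, 0, 0, 0], "jaw": [0.03, 0.03, 0.03, 0.03, 0.03]}'
cat >> h.py <<'E'
from scipy.spatial.transform import Rotation as Ro
HUB=np.array([.6172,-.0902])
def state(ang=None,r=.037,z=None):
    o=arm.get_obs();R=Ro.from_rotvec(o["ee_rot"]).as_matrix();p=o["tool_pos"]
    yaw=np.degrees(np.arctan2(R[1,1],R[0,1]));d=p[:2]-HUB
    print("t",round(o["t"],2),"p",p.round(4),"yawY",yaw.round(1),"polar",np.hypot(*d).round(4),np.degrees(np.arctan2(d[1],d[0])).round(1),"gap",round(float(o["finger_gap"]),4),"F",np.round(o["wrist_force"],1),"tilt",np.degrees(np.arccos(-R[2,2])).round(2),"q6",o["qpos"][5].round(2))
    if ang is not None:
        a=np.radians(ang);T=np.array([*(HUB+r*np.array([np.cos(a),np.sin(a)])),p[2] if z is None else z])
        print("delta tool",(R.T@(T-p)).round(4),"rz",np.radians((yaw-ang-90+180)%360-180).round(3))
E
python3 -c "
from h import *
state(-152.3,.037,.0815)"
```

```text
finger_force: 0.0
finger_force: 0.0
finger_force: 0.0
finger_force: 0.0
finger_force: 0.0
finger_force: 0.0
finger_force: 0.0
t: 3.68
tool_pos: [0.5844, -0.1063, 0.2312]
ee_rot: [-3.053, -0.74, 0.0]
wrist_force: [-0.6, -0.9, 0.4]
finger_gap: 0.0301
finger_force: 0.0
t 3.68 p [ 0.5844 -0.1063  0.2312] yawY -62.8 polar 0.0366 -153.9 gap 0.0301 F [-0.6 -0.9  0.4] tilt 0.01 q6 2.49
delta tool [-0.0004  0.0011  0.1497] rz -0.008
```

```bash
python3 shift.py '{"drx": [0, 0, 0, 0, 0], "dry": [0, 0, 0, 0, 0], "drz": [0, 0, 0, 0, 0], "sx": [0, 0, 0, 0, 0], "sy": [0.001, 0, 0, 0, 0], "sz": [0.03, 0.03, 0.03, 0.03, 0], "jaw": [0.03, 0.03, 0.03, 0.03, 0.03]}' | tail -1
python3 shift.py '{"drx": [0, 0, 0, 0], "dry": [0, 0, 0, 0], "drz": [0, 0, 0, 0], "sx": [0, 0, 0, 0], "sy": [0, 0, 0, 0], "sz": [0.01, 0.01, 0.009, 0], "jaw": [0.03, 0.03, 0.03, 0.03]}' | tail -1
python3 - <<'E'
from h import *
state(-152.3,.037,.0820)
c=arm.capture("wrist");cv2.imwrite("pics/w1.png",c["color"][:,:,::-1])
E
```

```text
finger_force: 0.0
finger_force: 0.0
t 4.43 p [ 0.5846 -0.1071  0.0814] yawY -62.5 polar 0.0367 -152.6 gap 0.0296 F [ 0.5  0.3 -0.1] tilt 0.04 q6 2.48
delta tool [-0.0003  0.0002 -0.0006] rz -0.003
```

View pics/w1.png

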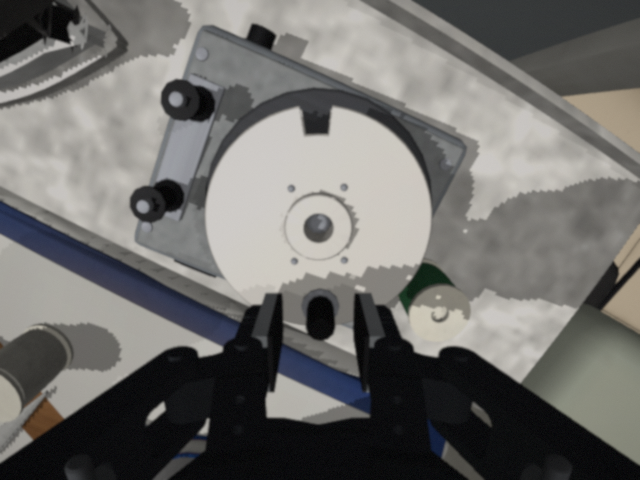

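The wrist picture shows the peg at (320,312), centred between the pads at about (275,330) and (365,330). The hub is at (319,228) and the notch at (316,120), straight across. I'll narrow the straddle and start swinging the peg counterclockwise.

```bash
python3 shift.py '{"drx": [0, 0, 0], "dry": [0, 0, 0], "drz": [0, 0, 0], "sx": [0, 0, 0], "sy": [0, 0, 0], "sz": [0, 0, 0], "jaw": [0.016, 0.016, 0.016]}' | tail -1
python3 shift.py '{"drx": [0, 0, 0, 0, 0], "dry": [0, 0, 0, 0, 0], "drz": [-0.1, -0.1, -0.1, -0.1, -0.1], "sx": [0.00018, 0.00018, 0.00018, 0.00018, 0.00018], "sy": [0.0037, 0.0037, 0.0037, 0.0037, 0.0037], "sz": [0, 0, 0, 0, 0], "jaw": [0.016, 0.016, 0.016, 0.016, 0.016]}'
python3 -c "
from h import *
state(-152.3+28.65,.037,.0812)"
```

```text
finger_force: 0.0
t: 5.15
tool_pos: [0.5973, -0.1209, 0.0827]
ee_rot: [2.768, 1.485, 0.001]
wrist_force: [-0.9, 1.1, 1.3]
finger_gap: 0.0164
finger_force: 0.5
t 5.15 p [ 0.5973 -0.1209  0.0827] yawY -33.6 polar 0.0366 -122.9 gap 0.0164 F [-0.9  1.1  1.3] tilt 0.03 q6 1.96
delta tool [-0.0004 -0.0005  0.0015] rz 0.001
```

```bash
for i in 1 2 3 4; do python3 shift.py '{"drx": [0, 0, 0, 0, 0], "dry": [0, 0, 0, 0, 0], "drz": [-0.1, -0.1, -0.1, -0.1, -0.1], "sx": [0.00018, 0.00018, 0.00018, 0.00018, 0.00018], "sy": [0.0037, 0.0037, 0.0037, 0.0037, 0.0037], "sz": [0, 0, 0, 0, 0], "jaw": [0.016, 0.016, 0.016, 0.016, 0.016]}' | grep -E "wrist|finger_f"; done
python3 -c "
from h import *
state(3.9,.037,.0820)
t=arm.capture('top');cv2.imwrite('pics/t2.png',cv2.resize(t['color'][130:240,270:395,::-1],None,fx=5,fy=5,interpolation=cv2.INTER_CUBIC))"
```

```text
wrist_force: [-1.1, 0.3, 1.0]
finger_force: 0.5
wrist_force: [-1.9, 0.8, -0.2]
finger_force: 0.5
wrist_force: [-1.9, -0.4, -0.6]
finger_force: 0.5
wrist_force: [-0.6, -0.7, -0.4]
finger_force: 0.5
t 6.82 p [ 0.6544 -0.0961  0.0826] yawY 81.0 polar 0.0377 -9.0 gap 0.016 F [-0.6 -0.7 -0.4] tilt 0.02 q6 0.01
delta tool [0.0016 0.0083 0.0006] rz -0.225
```

View pics/t2.png

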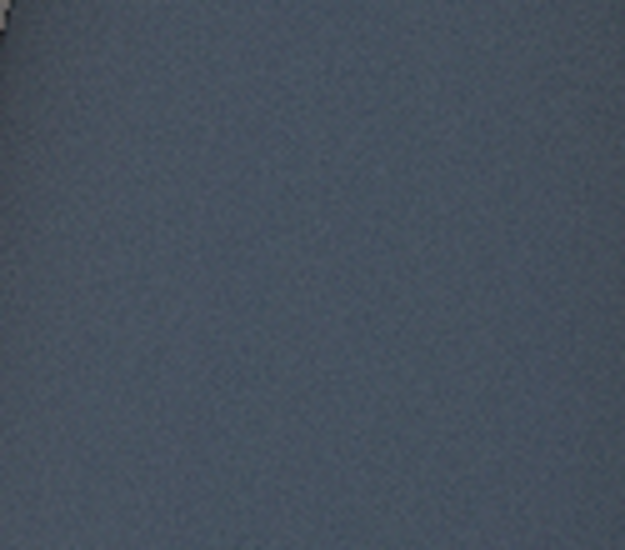

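The arm fills the top view, so that picture shows nothing useful. I'll finish the arc and check with the wrist camera, which faces the hub side.

```bash
python3 shift.py '{"drx": [0, 0, 0, 0], "dry": [0, 0, 0, 0], "drz": [-0.1, -0.1, -0.075, 0], "sx": [0.0006, 0.0006, 0.0003, 0], "sy": [0.0037, 0.0037, 0.0028, 0], "sz": [0, 0, 0, 0], "jaw": [0.016, 0.016, 0.016, 0.016]}' | grep -E "wrist|finger_f"
python3 -c "
from h import *
state(3.9,.037,.0820)
t=arm.capture('wrist');cv2.imwrite('pics/w2.png',t['color'][:,:,::-1])"
```

```text
wrist_force: [0.4, -0.6, -0.4]
finger_force: 0.0
t 7.2 p [ 0.6538 -0.0856  0.0827] yawY 96.6 polar 0.0369 7.1 gap 0.016 F [ 0.4 -0.6 -0.4] tilt 0.04 q6 -0.25
delta tool [-0.0001 -0.0021  0.0007] rz 0.047
```

View pics/w2.png

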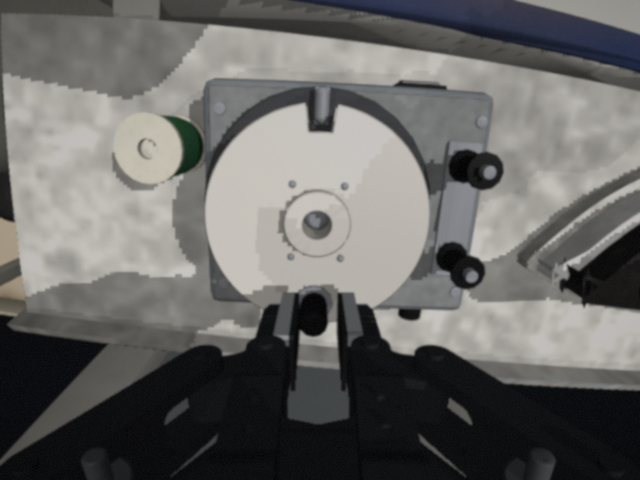

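The wrist picture shows the notch at (321,118) with the steel dog's bright end at (322,105), nearly centred; the hub is at (317,222). I'll measure the notch sides and the dog numerically.

Run:
```python
from h import *
c=arm.capture("wrist");g=cv2.cvtColor(c["color"],cv2.COLOR_RGB2GRAY)
for r in(92,96,100,104,108,112,116,120,124,128):print(r,g[r,302:342].tolist())
m=cv2.inRange(g,0,110)
print([plane(c,(x,112),.0735).round(4).tolist() for x in(307.,335.)],"hub",plane(c,(317,222),.0785),plane(c,(322,105),.0485))
```

```text
92 [64, 63, 62, 63, 61, 62, 58, 49, 44, 39, 40, 48, 62, 77, 90, 102, 110, 120, 126, 131, 135, 138, 137, 133, 126, 118, 103, 81, 65, 58, 61, 61, 60, 63, 64, 65, 64, 65, 65, 64]
96 [60, 58, 60, 57, 58, 52, 49, 39, 38, 36, 36, 45, 60, 75, 89, 99, 108, 116, 122, 130, 137, 141, 138, 131, 123, 113, 97, 76, 63, 58, 59, 58, 59, 60, 63, 64, 64, 64, 63, 64]
100 [58, 59, 58, 60, 57, 57, 47, 39, 37, 33, 36, 47, 59, 78, 91, 100, 110, 117, 123, 131, 138, 141, 136, 129, 121, 112, 98, 78, 63, 58, 59, 59, 62, 63, 61, 63, 63, 64, 63, 62]
104 [162, 157, 135, 98, 69, 53, 44, 38, 36, 36, 38, 46, 65, 79, 92, 104, 112, 118, 125, 132, 139, 139, 136, 129, 120, 109, 91, 73, 63, 59, 60, 59, 61, 65, 73, 93, 109, 111, 104, 94]
108 [194, 190, 178, 158, 125, 82, 47, 38, 36, 38, 41, 50, 67, 81, 95, 104, 112, 120, 127, 133, 138, 139, 134, 127, 119, 107, 86, 72, 63, 61, 62, 67, 92, 123, 146, 169, 186, 194, 194, 193]
112 [195, 194, 188, 171, 137, 95, 57, 41, 38, 39, 43, 52, 67, 83, 95, 105, 113, 120, 128, 135, 139, 138, 133, 126, 117, 104, 83, 68, 63, 62, 64, 83, 122, 156, 171, 183, 193, 195, 195, 194]
116 [196, 194, 
[... 151 characters left out ...]
2, 195, 196, 196, 195]
120 [195, 195, 193, 185, 169, 133, 89, 59, 45, 43, 48, 62, 69, 68, 74, 80, 88, 93, 100, 103, 103, 96, 78, 61, 56, 50, 44, 39, 36, 44, 82, 127, 158, 179, 191, 195, 194, 195, 196, 196]
124 [195, 196, 194, 187, 164, 127, 89, 61, 49, 44, 45, 52, 59, 63, 61, 53, 51, 50, 53, 54, 52, 48, 50, 54, 55, 50, 42, 37, 37, 54, 84, 120, 156, 182, 193, 196, 195, 196, 196, 194]
128 [196, 197, 196, 190, 174, 142, 99, 62, 50, 54, 53, 53, 52, 43, 38, 36, 37, 38, 35, 34, 35, 37, 36, 37, 36, 35, 36, 38, 51, 75, 108, 144, 175, 191, 196, 195, 195, 197, 196, 196]
[[0.5729, -0.099, 0.0735], [0.5717, -0.0881, 0.0735]] hub [ 0.61523345 -0.09037561  0.0785    ] [ 0.56800818 -0.09333815  0.0485    ]
```

Run:
```python
from h import *
c=arm.capture("wrist")
g=cv2.cvtColor(c["color"],cv2.COLOR_RGB2GRAY)
_,m=cv2.threshold(g[120:300,200:440],150,255,0)
cs=max(cv2.findContours(m,0,1)[0],key=cv2.contourArea)
cr=[]
A=lambda X,h:np.degrees(np.arctan2(X[1]-h[1],X[0]-h[0]))
for hp in((317,222),(318,223),(316.5,221)):
    h=plane(c,hp,.0785)
    n=plane(c,(320.4,112),.0735);d=plane(c,(321.3,108),.0465)
    print(h.round(4),"notch",(A(n,h)%360).round(2),"dog",(A(d,h)%360).round(2),"lat mm",(np.radians(A(n,h)-A(d,h))*44).round(2), np.hypot(*(d-h)[:2]).round(4))
```

```text
[ 0.6151 -0.0905  0.0785] notch 184.43 dog 183.81 lat mm 0.47 0.0461
[ 0.6155 -0.09    0.0785] notch 184.98 dog 184.34 lat mm 0.5 0.0465
[ 0.6147 -0.0907  0.0785] notch 184.14 dog 183.54 lat mm 0.46 0.0457
```

The notch stands within 0.5 mm of the dog. Next: open off the peg, rise, shut the fingers and move over the hub.

```bash
python3 shift.py '{"drx": [0, 0, 0, 0, 0], "dry": [0, 0, 0, 0, 0], "drz": [0, 0, 0, 0, 0], "sx": [0, 0, 0, 0, 0], "sy": [-0.001, 0, 0, 0, 0], "sz": [0, 0, 0, -0.01, -0.02], "jaw": [0.04, 0.04, 0.04, 0.04, 0.04]}' | grep -E "wrist"
python3 shift.py '{"drx": [0, 0, 0, 0, 0], "dry": [0, 0, 0, 0, 0], "drz": [0, 0, 0, 0, 0], "sx": [0, 0, 0, 0, 0], "sy": [0, 0, 0, 0, 0], "sz": [-0.02, 0, 0, 0, 0], "jaw": [0.04, 0.0, 0.0, 0.0, 0.0]}' | grep -E "wrist|gap"
python3 - <<'E'
from h import *
state()
o=arm.get_obs();R=Ro.from_rotvec(o["ee_rot"]).as_matrix()
print((R.T@(np.array([.6165,-.0904,.082])-o["tool_pos"])).round(4))
E
```

```text
wrist_force: [0.3, -0.4, 0.6]
wrist_force: [-1.2, -0.6, -0.4]
finger_gap: -0.0001
t 8.18 p [ 0.6532 -0.0868  0.1316] yawY 96.5 polar 0.0362 5.3 gap -0.0001 F [-1.2 -0.6 -0.4] tilt 0.07 q6 -0.25
[0.0368 0.0006 0.0496]
```

```bash
python3 shift.py '{"drx": [0, 0, 0, 0, 0], "dry": [0, 0, 0, 0, 0], "drz": [0, 0, 0, 0, 0], "sx": [0.0184, 0.0184, 0, 0, 0], "sy": [0.0006, 0, 0, 0, 0], "sz": [0, 0, 0, 0.025, 0.015], "jaw": [0, 0, 0, 0, 0]}' | grep -E "wrist|pos"
python3 - <<'E'
from h import *
state()
E
python3 shift.py '{"drx": [0, 0, 0, 0, 0], "dry": [0, 0, 0, 0, 0], "drz": [0, 0, 0, 0, 0], "sx": [0, 0, 0, 0, 0], "sy": [0, 0, 0, 0, 0], "sz": [0.005, 0.003, 0.002, 0.002, 0], "jaw": [0, 0, 0, 0, 0]}' | grep -E "wrist|pos"
```

```text
tool_pos: [0.6169, -0.0904, 0.091]
wrist_force: [-0.2, -0.5, -0.8]
t 8.6 p [ 0.6169 -0.0904  0.091 ] yawY 96.5 polar 0.0004 -146.1 gap 0.0002 F [-0.2 -0.5 -0.8] tilt 0.01 q6 -0.26
tool_pos: [0.6174, -0.0904, 0.0806]
wrist_force: [-0.1, 0.6, 0.1]
```

```bash
for i in 1 2 3; do python3 shift.py '{"drx": [0, 0, 0, 0], "dry": [0, 0, 0, 0], "drz": [0, 0, 0, 0], "sx": [0, 0, 0, 0], "sy": [0, 0, 0, 0], "sz": [0.001, 0.001, 0.001, 0], "jaw": [0, 0, 0, 0]}' | grep -E "wrist|pos"; done
```

```text
tool_pos: [0.6173, -0.0905, 0.0778]
wrist_force: [0.2, -0.0, 2.1]
tool_pos: [0.6173, -0.0905, 0.0748]
wrist_force: [-0.8, -0.2, 3.1]
tool_pos: [0.6174, -0.0905, 0.0718]
wrist_force: [0.3, -0.1, 3.5]
```

```bash
for i in 1 2 3; do python3 shift.py '{"drx": [0, 0], "dry": [0, 0], "drz": [0, 0], "sx": [0, 0], "sy": [0, 0], "sz": [0.001, 0], "jaw": [0, 0]}' | grep -E "wrist|pos"; done
```

```text
tool_pos: [0.6174, -0.0905, 0.0712]
wrist_force: [-2.1, -0.1, 10.5]
tool_pos: [0.6176, -0.0905, 0.071]
wrist_force: [-5.9, 0.7, 19.7]
tool_pos: [0.6178, -0.0906, 0.0708]
wrist_force: [-9.3, 1.5, 30.3]
```

```bash
python3 shift.py '{"drx": [0, 0, 0, 0, 0], "dry": [0, 0, 0, 0, 0], "drz": [0, 0, 0, 0, 0], "sx": [0, 0, 0, 0, 0], "sy": [0, 0, 0, 0, 0], "sz": [-0.004, -0.02, -0.04, -0.04, -0.04], "jaw": [0, 0, 0, 0, 0]}' | grep -E "wrist|pos"
python3 - <<'E'
from h import *
c=arm.capture("wrist");cv2.imwrite("pics/w3.png",c["color"][:,:,::-1])
E
for i in 1 2; do python3 shift.py '{"drx": [0, 0, 0, 0, 0], "dry": [0, 0, 0, 0, 0], "drz": [0, 0, 0, 0, 0], "sx": [0.025, 0.025, 0.025, 0.025, 0.025], "sy": [0.03, 0.03, 0.03, 0.03, 0.03], "sz": [0, 0, 0, 0, 0], "jaw": [0, 0, 0, 0, 0]}' | grep -E "wrist|pos"; done
python3 - <<'E'
from h import *
t=arm.capture("top");s=arm.capture("scene")
a=cv2.resize(s["color"][255:345,300:410,::-1],None,fx=4,fy=4,interpolation=cv2.INTER_CUBIC)
b=cv2.resize(t["color"][150:240,285:385,::-1],None,fx=4,fy=4,interpolation=cv2.INTER_CUBIC)
cv2.imwrite("pics/end.png",np.hstack([a[:360],b[:360]])[:,:800])
E
```

```text
tool_pos: [0.6164, -0.0903, 0.2141]
wrist_force: [1.8, -0.0, -0.4]
tool_pos: [0.4743, 0.0453, 0.2122]
wrist_force: [0.9, 0.4, 1.0]
tool_pos: [0.3332, 0.1802, 0.2125]
wrist_force: [0.8, 1.0, 0.1]
```

View pics/w3.png

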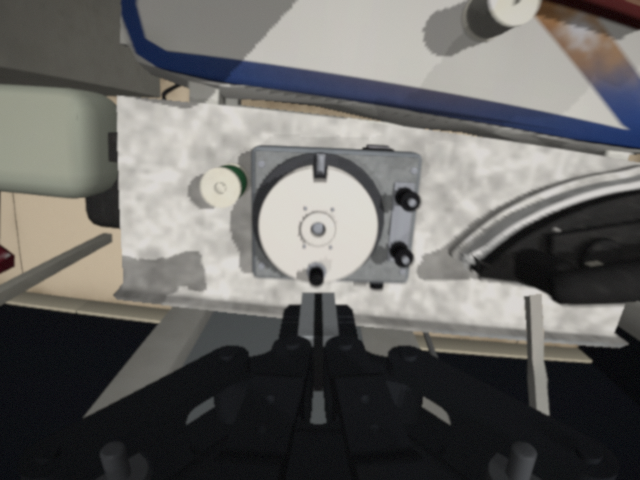

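View pics/end.png

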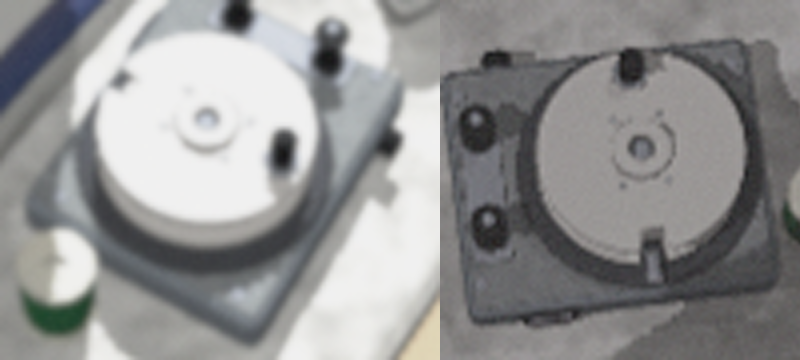

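The wrist view shows the dog in the notch at (320,165) and the peg opposite at (316,275). In the final pair, the hub is at (207,120) in the scene half and (643,149) in the top half, and the dog lies in the notch at (652,250). I'll check the hub height, then hand in.

Run:
```python
from h import *
t=arm.capture("top");s=arm.capture("scene")
print(tri(s,(300+207.5/4-.5,255+120.5/4-.5),t,(285+203.5/4-.5,150+149.5/4-.5)))
print(plane(t,(380,200),.045)); state()
z=tri(s,(300+207.5/4-.5,255+120.5/4-.5),t,(285+203.5/4-.5,150+149.5/4-.5))[0][2]
if z<.0755: print(arm.hand_in())
```

```text
(array([ 0.61673667, -0.09042835,  0.07135334]), np.float64(0.001510173335731469))
[ 0.59426934 -0.17356826  0.045     ]
t 12.02 p [0.3343 0.1801 0.2126] yawY 96.6 polar 0.3913 136.3 gap 0.0 F [ 0.9 -0.3  0. ] tilt 0.06 q6 0.38
the job is handed in; nothing more can be done
None
```

The reel is fully home with the dog in its notch: the hub top measures 71.4 mm against the expected 71.5 mm. The arm is clear and touching nothing, the things around the winder looked undisturbed in the pictures, and the job was handed in at about 12 s.

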